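Clamp the long offcut in the sprung bench clamp

TASK

Clamp the longer of the two wooden offcuts in the sprung bench clamp, ready for sanding (the sprung jaw must be pressed back, for instance with the offcut's own end, before it fits): it shall lie flat on the base board, square between the low fixed stop and the sprung jaw and about midway across them, let go and held against the stop by the jaw. Leave the short offcut where it lies.

Things in the scene. Friction and masses are not known exactly. Their poses are not given: they have to be found in the camera images.
- long_offcut: Loose bar of grey-brown pine, 38 x 38 mm in section and 140 mm long, about 0.16 kg, lying flat on the table. Origin at the centre of its underside; its y axis runs along its length, z up. Grip it across its 38 mm width.
- short_offcut: Loose bar of brown wood with the same 38 x 38 mm section but only 80 mm long, lying flat on the table beside the long one (either may be the one nearer the clamp). Origin at the centre of its underside, y along its length. Not to be moved: too short to be held by the clamp.
- seat (a point): Centre of the seat of the sprung bench clamp, on top of its plywood base board (fixed, 12 mm thick, 110 mm wide). x: level along the clamp from fixed stop to sprung jaw, y across, z up. The stop, a wooden bar 80 mm wide and 18 mm high above the board, spans x = -92 to -70 mm. Spring block at x = 121 to 163, 50 high. Sides open between stop and jaw. The long offcut's underside centre belongs here.
- carriage (a joint): Travel (m) of the sprung jaw, a wooden plate 80 mm wide, 22 thick, its top 66 mm above the board. 0 at rest: its flat face at x = +45 mm of the seat (gap to stop 115 mm). Grows as it is pressed along +x, to 0.05 at most (gap 165); 0.025 with the long offcut clamped. Springs push it back with 3 N at rest plus 1 N per 10 mm; it returns at once.
Things that resemble listed ones, but are neither listed nor needed, are in the scene too. Several things look just like the long_offcut: the one meant starts farthest from the robot's base.

How it is judged (in metres and radians):
At the end, for the whole second after the job is handed in: The long offcut lies flat on the base board (height within 5 mm, tilt under 0.1 rad), along the clamp within 10 degrees, its centre within 8 mm of the seat along the clamp and 18 mm across it, the sprung jaw resting against its end (joint 0.018 to 0.032 m), and it is at rest (x of long_offcut in the frame of seat between -0.008 and 0.008 m and y of long_offcut in the frame of seat between -0.018 and 0.018 m and z of long_offcut in the frame of seat between -0.005 and 0.005 m and angle between the y axis of long_offcut and the x axis of seat, either way round below 0.175 rad and angle between long_offcut's own z axis and vertical below 0.1 rad and value of joint carriage between 0.018 and 0.032 m and linear speed of long_offcut below 0.01 m/s); the robot touches nothing.
It fails at once if the short offcut is moved by more than 30 mm (distance of short_offcut from where it was at the start of the episode above 0.03 m).
It also fails if it takes over 42 s, if anything falls off the work surface, if the arm or the gripper's body presses on something with over 40 N, if the wrist force passes 120 N, or if a joint passes its speed limit or range.

ROBOT

A 6-joint arm with a two-finger parallel gripper is mounted at the origin on a cart in front of the work surface, level with it; the furniture and walls round the work are solid. World frame = base frame: x ahead of the robot, y to its left, z up, the work surface at z = 0. Lengths are in m, angles in degrees, forces in N, time in s.
With the tool pointing down it reaches from about 0.25 to 0.725 m from the base axis. Payload 9.7 kg.
Tool frame: the origin (TCP) lies at the very end of the fingers, on their centre line; the grasp point (between the pads) lies 19 mm behind it; z points along the fingers, y is the line along which they close (so a half turn about z gives the same grasp; the last joint's range is limited). The gripper opens to 85 mm and grips with 20 to 120 N. Pads are 22 mm wide; open, the fingers measure 114 mm over their backs; the gripper's body (76 mm by 85 mm) begins 54 mm behind the grasp point. The pads swing forward as they close: fully open they stand 13 mm farther back than shut.
Start: joints at [66.635, 4.979, 10.078, 95.1, 0, 90], TCP at [0.218, 0.505, 0.231] pointing down, gripper open.
Joint ranges: [-179.16, 179.16], [-48.56, 103.87], [-65.8, 70.77], [-126.05, 130.52], [-82.76, 87.17], [-180, 180]. Speed limits (degrees/s): [127.2, 127.2, 147.25, 180, 180, 180].

INTERFACE

Orientations are given as [roll, pitch, yaw] about the fixed x, y, z axes, in that order (R = Rz(yaw) Ry(pitch) Rx(roll)).
In Python, from workcell import bot gives the robot as it stands.
- The arm moves only by the tool arm_command, never from a script. Its argument "series" is a list of rows, each a list of 4 numbers: the shift along the tool's x, y, z in m, then the turn about the tool's z in rad. A call has exactly 5 rows; each row is the pose to reach, as a shift and turn from the pose commanded when the call began, along the tool's axes at that moment; what a row does not reach only later rows make up. A row lasts 1/10 s, in which the tool goes at most 50 mm and 8.59 degrees, less where a joint would pass 70% of its speed; a pose out of reach is approached as far as the arm can. A call with a gripper value outside its range is refused whole. "hand" is the finger opening in m, from 0 to 0.0854, set as the call begins (left out, the last holds). The fingers move at their own pace and stop on an object; "grip_force" is the grip in N (left out, the last holds). Time passes only in rows, so rows that repeat a pose let the fingers close, or fill a call up. It gives the time, the measured TCP pose, the force, the opening and the grip force at its end, in the units of the state.
- bot.get_obs(): the state, without advancing time (a new reading comes with each control period).
- bot.camera(name): name is "side" or "top"; returns a dict with "color" (480x640x3 uint8, blue, green, red), "camera_matrix" (3x3 intrinsics, pixels), "dist_coeffs" ([k1, k2, p1, p2, k3] as OpenCV has them; the pictures are not rectified), "xyz" and "orientation" of the camera in the world. Camera axes: x right, y up, looking along -z (the intrinsics and any distortion apply to the point x, -y, -z); pixel columns grow to the right and rows downward; lengths in m; the calibration is good to about 2 mm. A picture is of the moment at which its call begins. There is no depth.
- bot.job_done(): hands the job in; it is judged then, once.
Trained networks look in the newest picture that a camera, given by its name, has taken for a name from the list of things; names that differ only in an ending like _2 or _b are one class to them, and where a whole thing is asked for, a point or a joint stands for the part that bears it (a point fixed in the world has none). Each returns a list of dicts, best first, with "confidence" (0 to 1); they miss things now and then, are a little off and sometimes report something else, mostly with a low value. They report only what shows in the picture. A call takes as long as a camera call. They do not tell look-alikes from the thing itself.
- bot.find_in(camera, target): "location" ([column, row] in pixels, amid what is visible of it).
- bot.mark_of(camera, target): "location" ([column, row] in pixels: a listed point, or the origin of a listed thing).
The state is a dict: "time": time; "q": joint angles; "qd": joint speeds; "joint_efforts": joint torques, N m; "ee_pos": TCP position; "tcp_rot": TCP orientation; "wrist_force": force on the tool from outside, world axes, zero at the start; "torque": the same for the moment, N m; "opening": finger opening in m; "grasp_force": force on a finger pad.
Only numpy, scipy, OpenCV 4.12 (cv2) and the standard library are available. Lean on these libraries where they do the work, as an engineer would, in place of code of your own. Each camera call takes 0.05 s, during which the arm holds its last target. There are 200 camera calls.

## Working session

There is one attempt and no reset: what is moved stays moved. The work goes in short steps, Python scripts to look and compute and a tool call to move; the robot and the scene stay as the last step left them, time stands still between calls to the robot, and variables do not carry over. Pictures are saved under pics/ and viewed, at most 10 in all, crops included, and the job is handed in when it is done.

Besides the shell and the picture viewer there is one more tool, called after ">>>" as name([rows], argument=value, ...), one row to a line, values as JSON. arm_command: Moves the arm, as the interface text tells. Its arguments: {"type":"object","properties":{"series":{"type":"array"},"hand":{"type":"number"},"grip_force":{"type":"number"}},"required":["series"]}

```bash
mkdir -p pics; cat > h.py <<'E'
import numpy as np, cv2
from scipy.spatial.transform import Rotation as R
from workcell import bot
def pose(c):
    o=np.array(c["orientation"],float)
    return np.array(c["xyz"]), (o if o.shape==(3,3) else R.from_euler('xyz',o,degrees=True).as_matrix())
def ray(c,px,z):
    "world point at height z seen at pixel"
    t,M=pose(c)
    u=cv2.undistortPoints(np.array([[px]],float),np.array(c["camera_matrix"]),np.array(c["dist_coeffs"]))[0,0]
    d=M@np.array([u[0],-u[1],-1]); return t+d*(z-t[2])/d[2]
def proj(c,P):
    t,M=pose(c); p=(np.atleast_2d(P)-t)@M; p=p*[1,-1,-1]
    return cv2.projectPoints(p,np.zeros(3),np.zeros(3),np.array(c["camera_matrix"]),np.array(c["dist_coeffs"]))[0][:,0]
E
python3 - <<'E'
from h import *
for n in("top","side"):
    c=bot.camera(n); cv2.imwrite(f"pics/{n}0.png",c["color"]); print(n,c["xyz"],c["orientation"])
    for t in("long_offcut","short_offcut","seat","carriage"):
        for f in("find_in","mark_of"):
            try:
                for d in getattr(bot,f)(n,t): print(t,f,np.round(d["location"]),round(d["confidence"],2),ray(c,d["location"],0.012 if t=="seat" else 0).round(3))
            except Exception as e: print(t,f,e)
print(bot.get_obs())
E
```

```text
top [0.34860756 0.13242682 1.09922532] [  7.56400606  -0.73707233 -90.90345077]
long_offcut find_in [347. 228.] 0.84 [0.488 0.064 0.   ]
long_offcut find_in [194. 208.] 0.61 [0.53  0.353 0.   ]
long_offcut mark_of [345. 228.] 0.86 [0.488 0.067 0.   ]
long_offcut mark_of [199. 207.] 0.57 [0.533 0.343 0.   ]
short_offcut find_in [268. 235.] 0.72 [0.478 0.213 0.   ]
short_offcut mark_of [267. 239.] 0.67 [0.47  0.215 0.   ]
short_offcut mark_of [196. 208.] 0.16 [0.53  0.349 0.   ]
seat find_in [474. 232.] 0.66 [ 0.476 -0.176  0.012]
seat mark_of [472. 253.] 0.92 [ 0.435 -0.17   0.012]
carriage find_in [481. 212.] 0.98 [ 0.515 -0.195  0.   ]
carriage mark_of it knows: long_offcut, seat, short_offcut
side [ 0.11742078 -0.58484296  0.49761137] [ 62.04600318  -0.37539873 -27.95754276]
long_offcut find_in [334. 279.] 0.65 [0.506 0.101 0.   ]
long_offcut find_in [294. 214.] 0.56 [0.561 0.4   0.   ]
long_offcut mark_of [291. 224.] 0.94 [0.532 0.355 0.   ]
long_offcut mark_of [334. 292.] 0.57 [0.485 0.063 0.   ]
short_offcut find_in [297. 248.] 0.74 [0.496 0.242 0.   ]
short_offcut mark_of [297.
[... 268 characters left out ...]
ws: long_offcut, seat, short_offcut
{'time': 0.8, 'q': array([6.66332541e+01, 4.97653806e+00, 1.00805427e+01, 9.51000519e+01,
       1.47906156e-03, 9.00015727e+01]), 'qd': array([ 0.09288093,  0.01900208, -0.06426493, -0.03104268,  0.08379343,
        0.10354617]), 'joint_efforts': array([-2.30963844e-03, -5.20051146e+01,  4.64833724e+01,  1.46521528e-03,
       -2.02545730e-04,  2.18931902e-06]), 'ee_pos': array([0.21813304, 0.50489801, 0.23132769]), 'tcp_rot': array([ 1.79996047e+02, -1.47917006e-03,  1.56631681e+02]), 'wrist_force': array([ 0.61465521, -0.98872796, -0.2653064 ]), 'torque': array([-0.03695391,  0.01699274,  0.02821307]), 'grasp_force': 0.0, 'opening': 0.08525353210117359}
```

View pics/top0.png

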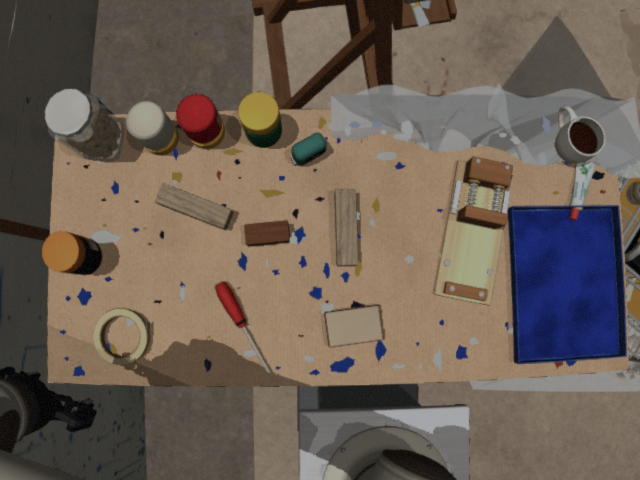

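View pics/side0.png

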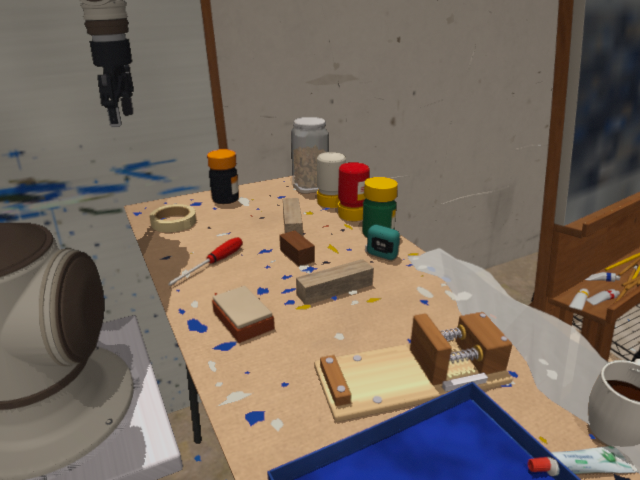

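The pictures show look-alikes for the long offcut at top px (345,228), 0.49 m from the base, and at (194,207), 0.64 m from the base. The short one is at (267,236), and the sanding block at (354,326) is something else. I choose (194,207) because it is farthest. The clamp stop is at (466,292) and the jaw at (482,218). Next I take a close crop of the target and the clamp.

```bash
python3 - <<'E'
import cv2,numpy as np
a=cv2.imread("pics/top0.png")
l=cv2.resize(a[165:245,140:240],None,fx=4,fy=4,interpolation=cv2.INTER_CUBIC)
r=cv2.resize(a[150:310,425:525],None,fx=3.7,fy=3.7,interpolation=cv2.INTER_CUBIC)
o=np.zeros((600,780,3),np.uint8); o[:320,:400]=l; o[:592,405:775]=r
cv2.imwrite("pics/crop1.png",o)
E
```

```text
(no output)
```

View pics/crop1.png

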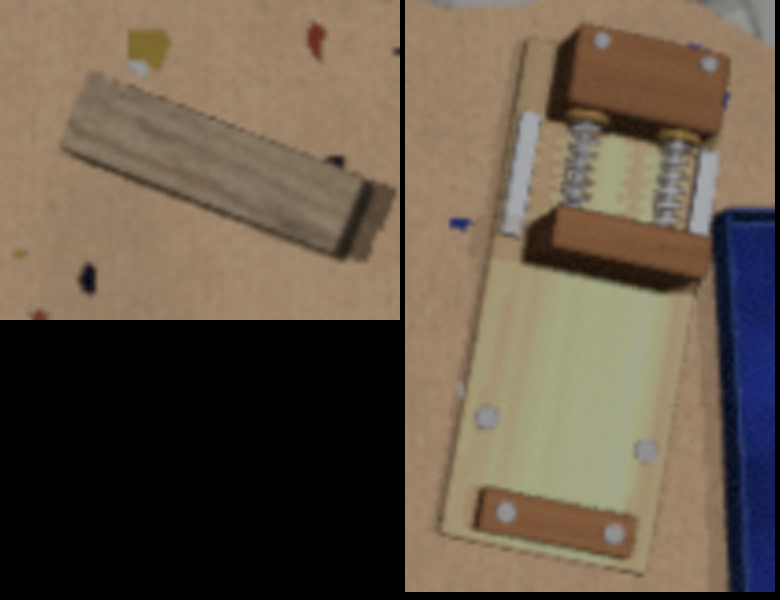

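The crop shows the target bar's top face with corners near (93,73), (65,148), (337,255) and (365,180). The stop top has corners (482,488), (637,515), (630,557) and (476,530).

```bash
cat >> h.py <<'E'
from scipy.optimize import least_squares
def fit(c,px,local,z,x0):
    def P(v): 
        a=np.radians(v[2]); 
        return np.array([[v[0]+np.cos(a)*x-np.sin(a)*y, v[1]+np.sin(a)*x+np.cos(a)*y, zz] for (x,y),zz in zip(local,z)])
    s=least_squares(lambda v:(proj(c,P(v))-px).ravel(),x0,x_scale=[.01,.01,1]); return s.x, np.abs(s.fun).max()
E
python3 - <<'E'
from h import *
c=bot.camera("top")
o=lambda p,s,ox,oy:(np.array(p,float)+.5)/s-.5+[ox,oy]
b=o([(93,73),(65,148),(337,255),(365,180)],4,140,165)
# local y along length
for q in b: print(ray(c,q,.038).round(4))
print(fit(c,b,[(.019,.07),(-.019,.07),(-.019,-.07),(.019,-.07)],[.038]*4,[.53,.35,-20]))
s=np.array([(482,488),(637,515),(630,557),(476,530),(443,533),(643,574)])-[405,0]
s=o(s,3.7,425,150)
print(fit(c,s[:4],[(-.07,.04),(-.07,-.04),(-.092,-.04),(-.092,.04)],[.03]*4,[.438,-.173,-10]))
print([ray(c,q,.03).round(4) for q in s[:4]],[ray(c,q,.012).round(4) for q in s[4:]])
d=bot.mark_of("top","seat"); print([ray(c,x["location"],.012).round(4) for x in d])
cs=bot.camera("side"); d=bot.mark_of("side","seat"); print([ray(cs,x["location"],.012).round(4) for x in d])
print(bot.get_obs()["time"])
E
```

```text
[0.5723 0.4049 0.038 ]
[0.5373 0.4173 0.038 ]
[0.4859 0.29   0.038 ]
[0.5202 0.2773 0.038 ]
(array([  0.52895399,   0.34741494, -21.9952823 ]), np.float64(1.1361858514538312))
(array([  0.44471906,  -0.16518969, -11.19229968]), np.float64(0.27804878403799194))
[array([ 0.3833, -0.1122,  0.03  ]), array([ 0.3679, -0.1908,  0.03  ]), array([ 0.3472, -0.1864,  0.03  ]), array([ 0.3627, -0.1085,  0.03  ])] [array([ 0.3619, -0.0956,  0.012 ]), array([ 0.3383, -0.1982,  0.012 ])]
[array([ 0.4414, -0.1688,  0.012 ])]
[array([ 0.4456, -0.1748,  0.012 ])]
1.0
```

```bash
cat >> h.py <<'E'
def plan(wps,p0=None,y0=None):
    "wps: (x,y,z,yaw) world; prints shift/turn per call, each from the previous"
    o=bot.get_obs(); p=np.array(o["ee_pos"]) if p0 is None else np.array(p0); y=o["tcp_rot"][2] if y0 is None else y0
    for w in wps:
        a=np.radians(y); d=np.array(w[:3])-p; t=-((w[3]-y+180)%360-180)
        print(np.round([d@[np.cos(a),np.sin(a),0], d@[np.sin(a),-np.cos(a),0], -d[2]],4), round(np.radians(t),4))
        p=np.array(w[:3]);y=w[3]
E
python3 - <<'E'
from h import *
print(bot.get_obs()["tcp_rot"])
plan([(.37,.427,.2,114),(.529,.347,.15,72),(.529,.347,.15,68)])
c=cv2.imread("pics/top0.png"); 
E
```

```text
[ 1.79995553e+02 -3.90511783e-04  1.56636717e+02]
[-0.1703 -0.0113  0.0313] 0.7442
[-0.1378  0.1127  0.05  ] 0.733
[ 0.  0. -0.] 0.0698
```

>>> arm_command([
  [-0.034,-0.002,0.006,0.149],
  [-0.068,-0.0045,0.0125,0.298],
  [-0.102,-0.007,0.019,0.446],
  [-0.136,-0.009,0.025,0.595],
  [-0.17,-0.011,0.031,0.744],
], hand=0.062, grip_force=60)

```text
time: 1.5
ee_pos: [0.371, 0.4266, 0.2001]
tcp_rot: [180.0, -0.0, 113.7]
wrist_force: [0.6, 0.9, 0.3]
opening: 0.062
grasp_force: 0.0
```

>>> arm_command([
  [-0.028,0.022,0.01,0.147],
  [-0.055,0.045,0.02,0.293],
  [-0.083,0.068,0.03,0.44],
  [-0.11,0.09,0.04,0.586],
  [-0.138,0.113,0.05,0.733],
])

```text
time: 2.0
ee_pos: [0.5304, 0.3465, 0.1499]
tcp_rot: [180.0, -0.0, 71.7]
wrist_force: [1.1, 0.7, -0.7]
opening: 0.0621
grasp_force: 0.0
```

>>> arm_command([
  [0.0,-0.001,0.035,0.065],
  [0.0,-0.002,0.075,0.065],
  [0.0,-0.002,0.115,0.065],
  [0.0,-0.002,0.135,0.065],
  [0.0,-0.002,0.142,0.065],
])

```text
time: 2.5
ee_pos: [0.5259, 0.3469, 0.0052]
tcp_rot: [-179.9, 0.2, 68.3]
wrist_force: [-1.0, -0.1, 1.1]
opening: 0.0619
grasp_force: 0.0
```

```bash
python3 - <<'E'
from h import *
o=bot.get_obs(); print(o["ee_pos"],o["tcp_rot"],o["wrist_force"])
out=[]
for n,(u,v) in (("top",(194,206)),("side",(292,214))):
    c=bot.camera(n)["color"]; out.append(cv2.resize(c[v-60:v+60,u-60:u+60],(390,390),interpolation=cv2.INTER_CUBIC))
cv2.imwrite("pics/g1.png",np.hstack(out))
E
```

```text
[0.52589862 0.3469324  0.00524726] [-179.85617826    0.20769483   68.28128632] [-1.04155225 -0.12327249  1.05535448]
```

View pics/g1.png

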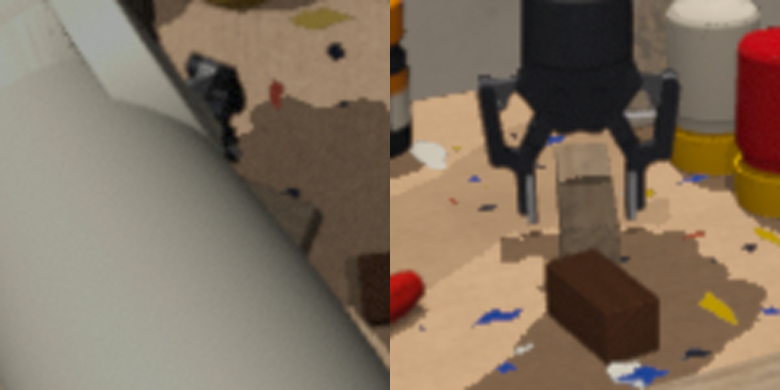

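The side view shows the fingers straddling the far bar evenly, with the short offcut clear in front. I close the gripper.

>>> arm_command([
  [0,0,0,0],
  [0,0,0,0],
  [0,0,0,0],
  [0,0,0,0],
  [0,0,0,0],
], hand=0.03, grip_force=60)

```text
time: 3.1
ee_pos: [0.5284, 0.3486, 0.0105]
tcp_rot: [179.9, -0.2, 68.3]
wrist_force: [0.6, 0.4, 6.8]
opening: 0.037
grasp_force: 62.2
```

>>> arm_command([
  [0,0,-0.01,0],
  [0,0,-0.035,0],
  [0,0,-0.07,0],
  [0,0,-0.105,0],
  [0,0,-0.12,0],
])

```text
time: 3.6
ee_pos: [0.5282, 0.3486, 0.1328]
tcp_rot: [179.8, -0.2, 68.3]
wrist_force: [0.5, -0.1, -1.0]
opening: 0.0371
grasp_force: 61.2
```

```bash
python3 - <<'E'
from h import *
o=bot.get_obs(); print(o["ee_pos"],o["tcp_rot"],o["opening"],o["grasp_force"])
plan([(.50,.16,.13,32),(.47,-.03,.13,5),(.444,-.168,.12,-12)])
E
```

```text
[0.52819564 0.34856939 0.13280111] [179.83949981  -0.23324659  68.28858045] 0.03711850425995485 61.244001388549805
[-0.1856  0.0436  0.0028] 0.6334
[-0.1261  0.1452 -0.    ] 0.4712
[-0.0379  0.1352  0.01  ] 0.2967
```

>>> arm_command([
  [-0.015,0.004,0,0.06],
  [-0.055,0.013,0,0.2],
  [-0.1,0.024,0,0.35],
  [-0.15,0.035,0,0.5],
  [-0.186,0.044,0,0.633],
])

```text
time: 4.1
ee_pos: [0.4983, 0.1566, 0.1278]
tcp_rot: [180.0, 0.1, 31.7]
wrist_force: [1.0, 0.1, -1.4]
opening: 0.037
grasp_force: 61.2
```

>>> arm_command([
  [-0.025,0.03,0,0.1],
  [-0.05,0.058,0,0.2],
  [-0.08,0.092,0,0.3],
  [-0.11,0.127,0,0.4],
  [-0.126,0.145,0,0.471],
])

```text
time: 4.6
ee_pos: [0.4684, -0.0335, 0.1281]
tcp_rot: [180.0, 0.0, 4.7]
wrist_force: [0.7, 0.8, 0.1]
opening: 0.0375
grasp_force: 61.2
```

>>> arm_command([
  [-0.008,0.03,0,0.06],
  [-0.018,0.065,0,0.14],
  [-0.028,0.1,0,0.22],
  [-0.035,0.125,0,0.28],
  [-0.038,0.135,0,0.297],
])

```text
time: 5.1
ee_pos: [0.4426, -0.1705, 0.1279]
tcp_rot: [180.0, 0.0, -12.2]
wrist_force: [0.2, 1.3, -1.4]
opening: 0.0369
grasp_force: 61.2
```

```bash
python3 - <<'E'
from h import *
o=bot.get_obs(); print(o["ee_pos"],o["tcp_rot"],o["opening"],o["grasp_force"])
# clamp yaw from the long board edge and jaw, first picture
a=cv2.imread("pics/top0.png"); c=bot.camera("top"); s=bot.camera("side")
q=lambda x,y:(np.array([x-405,y])+.5)/3.7-.5+[425,150]
for z,A,B in((.012,(443,533),(490,260)),(.012,(643,574),(690,290)),(.03,(482,488),(637,515))):
    d=ray(c,q(*B),z)-ray(c,q(*A),z); print(np.degrees(np.arctan2(d[1],d[0])).round(2), ray(c,q(*A),z).round(4), ray(c,q(*B),z).round(4))
# side picture: check seat frame by projecting stop/jaw/board corners
v=s["color"].copy(); X=np.array([.444,-.168,.012]); th=np.radians(-12)
Rm=R.from_euler('z',-12,degrees=True).as_matrix()
for L in ([(-.07,.04,.018),(-.07,-.04,.018),(-.092,-.04,.018),(-.092,.04,.018)],[(.045,.04,.066),(.045,-.04,.066),(.045,-.04,0),(.045,.04,0)]):
    cv2.polylines(v,[proj(s,X+np.array(L)@Rm.T).round().astype(int)],True,(0,255,0),1)
cv2.imwrite("pics/s2.png",cv2.resize(v[220:430,280:560],(800,600),interpolation=cv2.INTER_CUBIC))
E
```

```text
[ 0.44264376 -0.17053809  0.12792291] [ 1.79989127e+02  3.12495385e-02 -1.22116089e+01] 0.03692810863382121 61.18412733078003
-12.11 [ 0.3619 -0.0956  0.012 ] [ 0.4994 -0.1251  0.012 ]
-12.41 [ 0.3383 -0.1982  0.012 ] [ 0.4825 -0.2299  0.012 ]
-101.11 [ 0.3833 -0.1122  0.03  ] [ 0.3679 -0.1908  0.03  ]
```

View pics/s2.png

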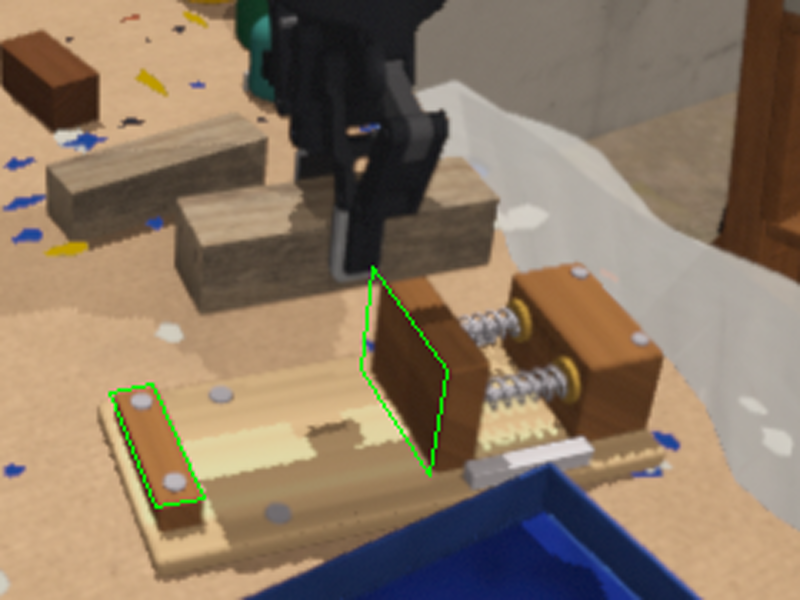

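The side overlay shows the stop fitting at zoom px (158,450). The bar is held level above the clamp, and the jaw face is near (410,375). I back off, lower to above the stop height, then press the jaw.

>>> arm_command([
  [-0.01,-0.002,0,0],
  [-0.022,-0.004,0,0],
  [-0.032,-0.005,0,0],
  [-0.038,-0.005,0.01,0],
  [-0.038,-0.005,0.022,0],
])

```text
time: 5.7
ee_pos: [0.4067, -0.1552, 0.1066]
tcp_rot: [180.0, -0.1, -11.9]
wrist_force: [0.3, 0.2, -1.2]
opening: 0.0369
grasp_force: 61.2
```

>>> arm_command([
  [0,0,0.015,0],
  [0,0,0.035,0],
  [0,0,0.05,0],
  [0,0,0.058,0],
  [0,0,0.06,0],
])

```text
time: 6.2
ee_pos: [0.4066, -0.1556, 0.0449]
tcp_rot: [-180.0, 0.1, -12.0]
wrist_force: [-0.1, 1.0, -0.9]
opening: 0.0373
grasp_force: 61.2
```

```bash
python3 - <<'E'
from h import *
o=bot.get_obs(); print(o["ee_pos"],o["tcp_rot"],o["wrist_force"])
s=bot.camera("side"); v=s["color"].copy()
cv2.imwrite("pics/s3.png",cv2.resize(v[220:430,280:560],(800,600),interpolation=cv2.INTER_CUBIC))
E
```

```text
[ 0.40661918 -0.15558303  0.04490698] [-1.79982296e+02  1.10945631e-01 -1.19704062e+01] [-0.08028297  0.9981361  -0.91499893]
```

View pics/s3.png

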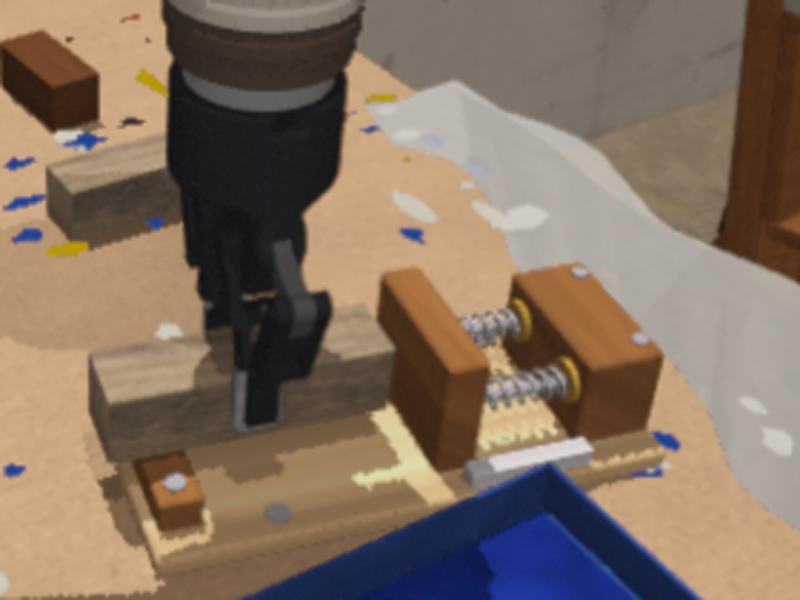

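The bar's front end, at zoom px (395,365), sits just short of the jaw and clear above the stop. I press.

>>> arm_command([
  [0.008,0.001,0,0],
  [0.018,0.002,0,0],
  [0.028,0.002,0,0],
  [0.038,0.002,0,0],
  [0.046,0.002,0,0],
])

```text
time: 6.75
ee_pos: [0.4526, -0.1678, 0.0466]
tcp_rot: [180.0, 0.0, -12.0]
wrist_force: [-6.5, 1.7, 2.7]
opening: 0.0368
grasp_force: 61.7
```

>>> arm_command([
  [0,0,0,0],
  [0,0,0,0],
  [0,0,0,0],
  [0,0,0,0],
  [0,0,0,0],
])

```text
time: 7.25
ee_pos: [0.4517, -0.1676, 0.0465]
tcp_rot: [180.0, 0.1, -12.0]
wrist_force: [-6.4, 0.4, 2.0]
opening: 0.0372
grasp_force: 61.7
```

```bash
python3 - <<'E'
from h import *
o=bot.get_obs(); print(o["ee_pos"],o["tcp_rot"],o["wrist_force"])
s=bot.camera("side"); v=s["color"].copy()
cv2.imwrite("pics/s4.png",cv2.resize(v[280:430,300:540],(800,500),interpolation=cv2.INTER_CUBIC))
E
```

```text
[ 0.45171325 -0.16760315  0.04646455] [ 1.79981839e+02  5.34481685e-02 -1.20060406e+01] [-6.37298769  0.42002419  2.00966687]
```

View pics/s4.png

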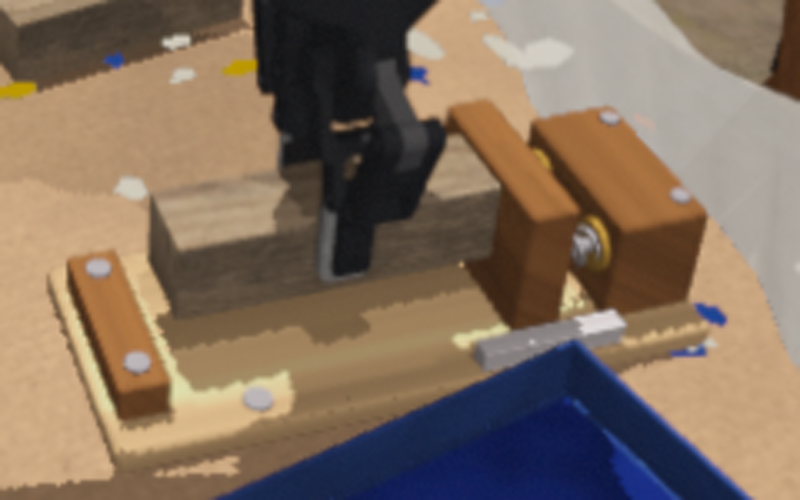

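The jaw is pressed back about 34 mm by the force reading. The bar's rear end, at (160,250), clears the stop at (120,330). I lower it.

>>> arm_command([
  [0,0,0.006,0],
  [0,0,0.012,0],
  [0,0,0.018,0],
  [0,0,0.022,0],
  [0,0,0.024,0],
])

```text
time: 7.8
ee_pos: [0.4516, -0.1675, 0.0224]
tcp_rot: [180.0, 0.1, -12.0]
wrist_force: [-15.6, 5.8, 25.7]
opening: 0.0373
grasp_force: 64.5
```

>>> arm_command([
  [0,0,0.001,0],
  [0,0,0.001,0],
  [0,0,0.002,0],
  [0,0,0.002,0],
  [0,0,0.002,0],
])

```text
time: 8.3
ee_pos: [0.4516, -0.1675, 0.0224]
tcp_rot: [180.0, 0.0, -12.0]
wrist_force: [-16.1, 5.8, 21.8]
opening: 0.0371
grasp_force: 64.2
```

```bash
python3 - <<'E'
from h import *
s=bot.camera("side"); v=s["color"].copy()
cv2.imwrite("pics/s5.png",cv2.resize(v[280:430,300:540],(800,500),interpolation=cv2.INTER_CUBIC))
E
```

```text
(no output)
```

View pics/s5.png

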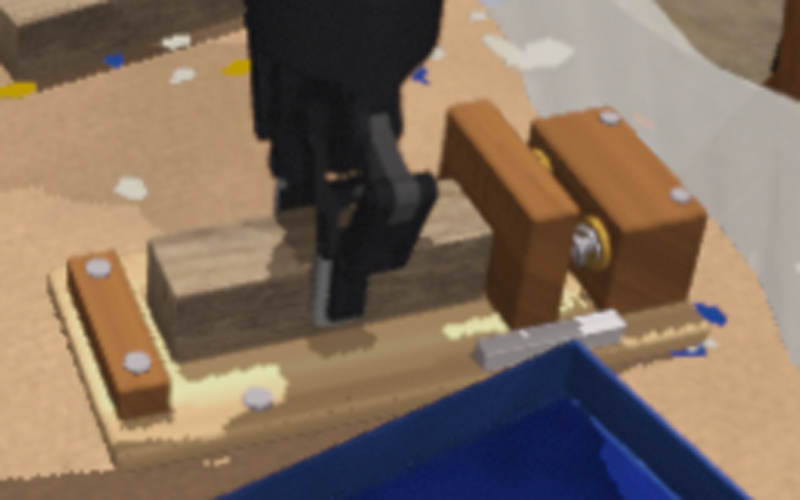

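The bar is down on the board between the stop and the jaw, with its rear bottom at (175,355) and a small gap to the stop. I release.

>>> arm_command([
  [0,0,0,0],
  [0,0,0,0],
  [0,0,0,0],
  [0,0,0,0],
  [0,0,0,0],
], hand=0.056)

```text
time: 8.85
ee_pos: [0.4519, -0.1675, 0.0202]
tcp_rot: [180.0, 0.0, -12.0]
wrist_force: [-0.2, -0.3, 0.8]
opening: 0.0562
grasp_force: 0.0
```

>>> arm_command([
  [0,0,-0.01,0],
  [0,0,-0.03,0],
  [0,0,-0.06,0],
  [0,0,-0.1,0],
  [0,0,-0.14,0],
])

```text
time: 9.35
ee_pos: [0.4515, -0.1673, 0.1623]
tcp_rot: [-180.0, 0.0, -12.0]
wrist_force: [0.3, -0.3, -0.0]
opening: 0.0557
grasp_force: 0.0
```

>>> arm_command([
  [-0.04,-0.04,0,0],
  [-0.05,-0.08,0,0],
  [-0.06,-0.12,0,0],
  [-0.06,-0.16,0,0],
  [-0.06,-0.2,0,0],
])

```text
time: 9.85
ee_pos: [0.4185, -0.0551, 0.1607]
tcp_rot: [-178.0, 0.0, -8.8]
wrist_force: [0.6, -0.7, -0.2]
opening: 0.0561
grasp_force: 0.0
```

```bash
python3 - <<'E'
from h import *
o=bot.get_obs(); print(o["time"],o["ee_pos"],o["wrist_force"],o["opening"])
t=bot.camera("top")["color"]; s=bot.camera("side")["color"]
cv2.imwrite("pics/end.png",np.hstack([cv2.resize(t[150:310,425:525],(370,592),interpolation=cv2.INTER_CUBIC),cv2.copyMakeBorder(cv2.resize(s[280:430,320:520],(430,322),interpolation=cv2.INTER_CUBIC),0,270,0,0,0)]))
E
```

```text
9.85 [ 0.41854187 -0.05510907  0.16068392] [ 0.56381572 -0.73533207 -0.18631945] 0.05609829580961158
```

View pics/end.png

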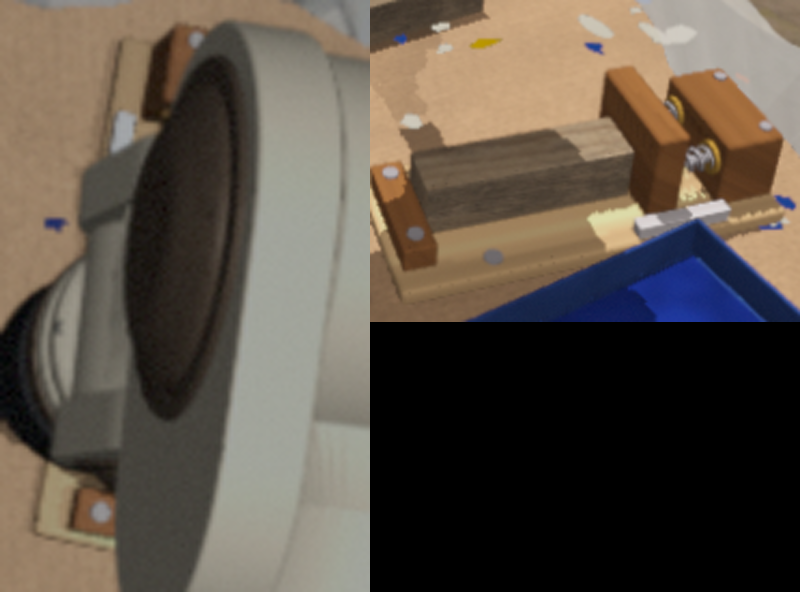

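The side view shows the bar flat and square, with its rear end on the stop at (425,210) and its front end on the jaw at (632,170). The gripper is clear. I let the arm settle, then hand in.

>>> arm_command([
  [0,0,0,0],
  [0,0,0,0],
  [0,0,0,0],
  [0,0,0,0],
  [0,0,0,0],
])

```text
time: 10.45
ee_pos: [0.418, -0.0555, 0.1603]
tcp_rot: [-178.0, 0.1, -8.9]
wrist_force: [0.1, 0.2, -0.3]
opening: 0.0559
grasp_force: 0.0
```

```bash
python3 - <<'E'
from h import *
c=bot.camera("side")
q=lambda x,y:(np.array([x-370,y])+.5)/2.15-.5+[320,280]
Rm=R.from_euler('z',-12,degrees=True).as_matrix()
for p in((412,152),(428,185),(632,152)): print(((ray(c,q(*p),.05)-[.4447,-.166,.012])@Rm).round(4))
print([ray(c,d["location"],.012).round(3) for d in bot.mark_of("side","long_offcut")])
o=bot.get_obs(); print(o["ee_pos"],o["tcp_rot"],o["wrist_force"])
print(bot.job_done())
E
```

```text
[-0.0665  0.0202  0.038 ]
[-0.0662 -0.0118  0.038 ]
[ 0.0694 -0.0186  0.038 ]
[array([ 0.442, -0.169,  0.012]), array([0.483, 0.054, 0.012])]
[ 0.41800743 -0.0553773   0.16032509] [-1.78006999e+02  5.01325677e-02 -8.83920275e+00] [-0.22713717 -0.22712799 -0.68908868]
the job is handed in; nothing more can be done
None
```

The long offcut is clamped flat and square between the stop and the sprung jaw, let go with the gripper clear, the short offcut not touched, and the job handed in at about 10.5 s; the judge returned no verdict, but the last camera check put the bar within about 4 mm of the seat.

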